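# Rock the tilt-sensor carrier until its gauge pointer settles on the set hand

### The job

The tilt-sensor board on the aluminium carrier is to be checked at the angle to which the red set hand of its dial gauge is set. Pick the carrier up by its grip block, set its sole level on the two ball-headed studs of the steel stand, with the middle of the sole over the studs and the dial's face square to the line of the two studs, then rock it gently on the studs until the swinging black pointer settles on the red hand. Finish holding it just so, still gripped and with its sole resting on the studs and nothing else, and leave the other things on the bench alone.

Things in the scene. Friction and masses are not known exactly. Their poses are not given: they have to be found in the camera images.
- carrier: loose tilt-test carrier, about 0.46 kg, 146 mm high: flat aluminium sole 70 (x) x 120 (y) x 8 mm; on it a dark round dial gauge, 92 mm diameter, 24 mm thick, axis along x, centre 56 mm up at x = -8 mm, white face to +x; green sensor board before it; grip block on top. Origin: centre of the sole's underside; x out of the dial's face, z up. Starts upright, face roughly away from the robot
- carrier_grip (a point): grasp point in the dark block with an orange band on top of the gauge: block 24 mm (x) x 26 mm (y), from 102 to 146 mm above the sole's underside; the point is on its centre line, 128 mm above the underside, 8 mm behind the origin (x = -8 mm). Axes as the carrier's. Gripped on the two faces that look along y, it does not turn in the grip as it is rocked
- carrier_sole (a point): centre of the sole's underside (the carrier's origin), axes as the carrier's
- pointer (a joint): black pointer of the dial, a weighted pendulum whose tip stays plumb upward and swings for a second or so after a movement: rad from the carrier's z axis, 0 when level, positive anticlockwise as seen facing the white face (tip towards the carrier's -y). Leaning the carrier's top towards its +y by an angle makes it read plus that angle
- set_hand (a joint): red set hand of the dial, 4 mm wide, behind the pointer, 0.18 to 0.38 rad anticlockwise of the zero mark, kept there by friction. Angle in rad, measured as the pointer's: the pointer is on the mark when the two values agree
- pointer_tip (a point): tip of the black pointer, 36 mm from the dial's centre; its z points along the pointer
- set_tip (a point): tip of the red set hand, 36 mm from the dial's centre; its z points along the hand
- stand: rocking stand, screwed to the bench: dark steel plate 90 (x) x 60 (y) x 12 mm with two upright brass studs with ball heads of 20 mm diameter at x = -22 and +22 mm, y = 0. Ball tops are 57 mm (at -x) and 55 mm (at +x) above the bench, a little uneven. Origin: centre of the plate's underside; x along the line of the studs
- heatsink: bystander: black finned heat sink 60 x 50 x 30 mm, loose; origin at the centre of its underside
- board: bystander: green circuit board 110 x 160 mm on 8 mm spacers, up to 21 mm high, loose; origin at the centre of its underside
- probe: bystander: white probe pen with dark cap and red tip, lying, 168 mm long, 24 mm wide, 20 mm high, loose; origin under the middle of the white part, tip towards its +x
Things that resemble listed ones, but are neither listed nor needed, are in the scene too. There is more than one size of the stand; the job needs the smallest.

How it is judged (in metres and radians):
On the way, in this order (a step that is already met when the one before it is completed fails the run):
1. the carrier is picked up off the bench (height (world z) of carrier_sole above 0.03 m and contact force between carrier and the fingers above 1 N), for 0.2 s.
2. the carrier stands level on the studs (within about 6 degrees on its dial), the middle of its sole within 15 mm of the middle of the studs, its dial square to the stud line within about 11 degrees (contact force between carrier and stand above 0.3 N and value of joint pointer between -0.1 and 0.1 rad and x of carrier_sole in the frame of stand between -0.015 and 0.015 m and y of carrier_sole in the frame of stand between -0.015 and 0.015 m and angle between the x axis of carrier and the x axis of stand, either way round below 0.2 rad), for 0.2 s.
At the end, for the whole second after the job is handed in: Carrier still gripped, its sole resting on the studs (0.3 to 30 N) and on nothing else, sole middle within 20 mm of the studs' middle both ways, dial square to the stud line within 0.2 rad; pointer at rest within 0.06 rad (3.4 degrees, the width of the red hand) of its middle (angle between the z axis of pointer_tip and the z axis of set_tip, either way round below 0.06 rad and velocity of joint pointer between -0.3 and 0.3 rad/s and value of joint pointer above 0.1 rad and contact force between carrier and stand between 0.3 and 30 N and contact force between carrier and the fingers above 1 N and contact force between carrier and table below 0.1 N and contact force between carrier and heatsink below 0.1 N and contact force between carrier and board below 0.1 N and contact force between carrier and probe below 0.1 N and height (world z) of carrier_sole between 0.045 and 0.068 m and x of carrier_sole in the frame of stand between -0.02 and 0.02 m and y of carrier_sole in the frame of stand between -0.02 and 0.02 m and angle between the x axis of carrier and the x axis of stand, either way round below 0.2 rad); the arm keeps its last pose, push and grip.
It fails at once if the carrier is pressed or dropped hard on the stand (over 60 N) (contact force between carrier and stand above 60 N).
It fails at once if the heat sink is shifted by over 20 mm (distance of heatsink from where it was at the start of the episode above 0.02 m).
It fails at once if the circuit board is shifted by over 20 mm (distance of board from where it was at the start of the episode above 0.02 m).
It fails at once if the probe pen is shifted by over 20 mm (distance of probe from where it was at the start of the episode above 0.02 m).
It also fails if it takes over 48 s, if anything falls off the work surface, if the arm or the gripper's body presses on something with over 40 N, if the wrist force passes 120 N, or if a joint passes its speed limit or range.

### The arm

A 6-joint arm with a two-finger parallel gripper is mounted at the origin on the work surface. World frame = base frame: x ahead of the robot, y to its left, z up, the work surface at z = 0. Lengths are in m, angles in degrees, forces in N, time in s.
With the tool pointing down it reaches from about 0.375 to 0.75 m from the base axis. Payload 9 kg.
Tool frame: the origin (TCP) lies where the fingers leave the gripper's body, on its centre line; the fingertips stand 73 mm ahead of it and the grasp point (between the pads) lies 54 mm ahead of it (robot.tip_reach is the distance from the TCP to the fingertips, in m); z points along the fingers, y is the direction in which the jaws open and shut (so a half turn about z gives the same grasp; the last joint's range is limited). The gripper opens to 85 mm and grips with 20 to 120 N. Pads are 22 mm wide; open, the fingers measure 114 mm over their backs; the gripper's body (76 mm by 85 mm) begins 54 mm behind the grasp point. The pads swing forward as they close: fully open they stand 13 mm farther back than shut.
Start: joints at [53.761, 5.964, 5.575, 89.605, 0, 77.527], TCP at [0.242, 0.549, 0.304] pointing down, gripper open.
Joint ranges: [-171.21, 171.21], [-48.23, 106.86], [-62.78, 66.21], [-105.2, 120.99], [-86.42, 89.51], [-180, 180]. Speed limits (degrees/s): [127.2, 127.2, 147.25, 180, 180, 180].

### API

Orientations are given as [roll, pitch, yaw] about the fixed x, y, z axes, in that order (R = Rz(yaw) Ry(pitch) Rx(roll)).
In Python, from plant import robot gives the robot as it stands. Calls block until the motion is done:
- robot.move_pose(position, orientation): joint-space move of the TCP to a pose.
- robot.line_to(position, vel=0.15, rotation=None, guard=None): straight line of the TCP; rotation=None keeps the orientation; vel is the mean speed in m/s. With guard (N) it stops when the force on the tool has changed by that much, and returns True; else False.
- robot.goto_joints(angles): joint-space move.
- robot.set_gripper(opening): finger opening in m; the grip force is fixed at half the most; returns when the fingers have stopped.
- robot.pause(seconds).
- robot.ik(position, orientation): joint angles nearest the present ones, or None.
- robot.observe(): the state.
- robot.grab_frame(name): name is "scene" or "top"; returns the picture (480x640x3 uint8, blue, green, red); there is no depth.
- robot.get_calibration(name): a dict with "vertical_fov" (degrees; the focal length in pixels is half the picture's height over the tangent of half this angle, whatever the lens; pixels are square), "cx", "cy" (the principal point, pixels), "k1" (the pictures are not rectified: a ray, as slopes to the right and down, at radius r is drawn at 1 + k1 r^2 times it, then the intrinsics apply), "rvec" (rotation vector, rad) and "tvec" (3), from world to camera coordinates, as OpenCV has them. Camera axes: x right, y down, z forward; pixel columns grow to the right and rows downward; lengths in m; the calibration is good to about 2 mm. A picture is of the moment at which its call begins. get_calibration takes no time and is no camera call.
A pose or a line that the arm cannot do raises robot.IKError and nothing moves.
- robot.job_done(): hands the job in, once; it reports no verdict.
The state is a dict: "time": time; "q": joint angles; "qvel": joint speeds; "joint_torque": joint torques, N m; "tool_pos": TCP position; "tcp_rot": TCP orientation; "ft_force": force on the tool from outside, world axes, zero at the start; "torque": the same for the moment, N m; "gripper_width": finger opening in m.
Only numpy, scipy, OpenCV 4.12 (cv2) and the standard library are available. Lean on these libraries where they do the work, as an engineer would, in place of code of your own. Each camera call takes 0.05 s, during which the arm holds its last target. There are 200 camera calls.

## Working session

There is one attempt and no reset: what is moved stays moved. The work goes in short steps, each a Python script; the robot and the scene stay as the last script left them, time stands still between calls to the robot, and variables do not carry over. Pictures are saved under pics/ and viewed, about 8 in all and at most 12, crops included, and the job is handed in when it is done.

```bash
ls; mkdir -p pics
python3 - <<'E'
from plant import robot
import cv2
for n in("scene","top"):
    f=robot.grab_frame(n);cv2.imwrite(f"pics/{n}0.png",f);print(n,robot.get_calibration(n))
print(robot.observe())
E
```

```text
pics
scene {'vertical_fov': 56.296739114854496, 'cx': 319.47784776815206, 'cy': 238.90559236442982, 'k1': -0.07587419062730207, 'rvec': array([ 0.79797724,  2.43236557, -1.25985645]), 'tvec': array([ 0.45624093, -0.11524593,  1.18525407])}
top {'vertical_fov': 47.15412487237386, 'cx': 316.95660177824266, 'cy': 234.69238074683963, 'k1': -0.05546173346359207, 'rvec': array([ 2.1138866 , -2.15857493,  0.2052057 ]), 'tvec': array([0.03466742, 0.58308562, 0.94545346])}
{'time': 0.1, 'q': array([ 5.37627256e+01,  5.99535052e+00,  5.53032436e+00,  8.96082046e+01,
       -4.07203050e-04,  7.75265168e+01]), 'qvel': array([-0.11058277,  0.06431595,  0.0900517 , -0.02916172,  0.06693272,
       -0.02712549]), 'joint_torque': array([ 5.00834562e-03, -5.58209860e+01,  5.04718208e+01,  1.30375117e-02,
       -4.55175568e-04, -3.53186647e-05]), 'tool_pos': array([0.24162783, 0.54893046, 0.30318706]), 'tcp_rot': array([-1.79928410e+02, -1.54193562e-02,  1.56236199e+02]), 'ft_force': array([0.66037534, 0.52732297, 0.26614798]), 'torque': array([-0.02063835, -0.0003927 ,  0.02110253]), 'gripper_width': 0.0854486119083223}
```

View pics/scene0.png

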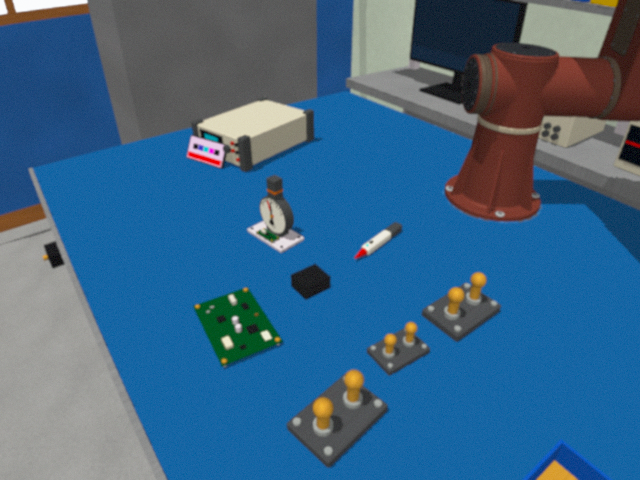

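View pics/top0.png

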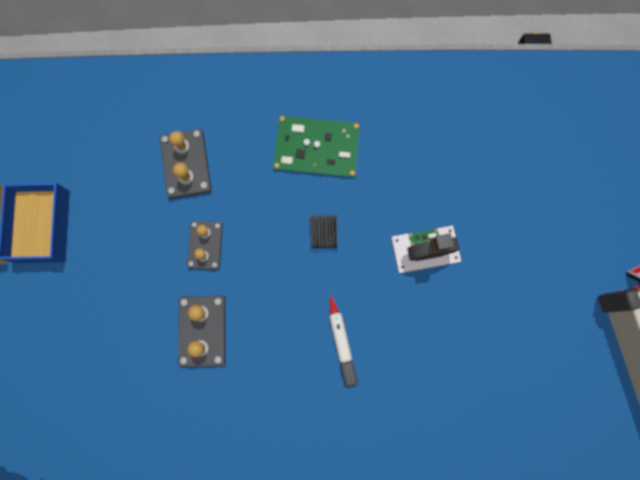

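```bash
cat > h.py <<'E'
import numpy as np,cv2
from plant import robot
from scipy.spatial.transform import Rotation as Ro
def cal(n):
    c=robot.get_calibration(n);f=240/np.tan(np.radians(c['vertical_fov']/2))
    K=np.array([[f,0,c['cx']],[0,f,c['cy']],[0,0,1]]);D=np.array([c['k1'],0,0,0,0.])
    R=cv2.Rodrigues(c['rvec'])[0];t=np.asarray(c['tvec'])
    return K,D,R,t
def ray(n,uv):
    K,D,R,t=cal(n)
    p=cv2.undistortPointsIter(np.array(uv,float).reshape(-1,1,2),K,D,None,None,(3,50,1e-10)).reshape(-1,2)
    d=np.c_[p,np.ones(len(p))]@R
    return -R.T@t,d/np.linalg.norm(d,axis=1)[:,None]
def onplane(n,uv,z):
    o,d=ray(n,uv);return o+d*((z-o[2])/d[:,2])[:,None]
def proj(n,P):
    K,D,R,t=cal(n);return cv2.projectPoints(np.array(P,float).reshape(-1,1,3),cv2.Rodrigues(R)[0],t,K,D)[0].reshape(-1,2)
def tri(uv1,uv2):
    a,d=ray("scene",uv1);b,e=ray("top",uv2);d=d[0];e=e[0]
    s=np.linalg.lstsq(np.c_[d,-e],b-a,rcond=None)[0]
    p,q=a+s[0]*d,b+s[1]*e;return (p+q)/2,np.linalg.norm(p-q)
def crop(f,x,y,w,h,s):return cv2.resize(f[y:y+h,x:x+w],None,fx=s,fy=s,interpolation=cv2.INTER_CUBIC)
E
python3 - <<'E'
from h import *
np.set_printoptions(precision=4,suppress=True)
S=cv2.imread('pics/scene0.png');T=cv2.imread('pics/top0.png')
for n in('scene','top'):print(n,'cam',ray(n,[[320,240]])[0])
def blobs(m,roi,lab,mina=15):
    x,y,w,h=roi;mm=np.zeros_like(m);mm[y:y+h,x:x+w]=m[y:y+h,x:x+w]
    k,_,st,c=cv2.connectedComponentsWithStats(mm)
    for i in range(1,k):
        if st[i,4]>=mina:print(lab,'area',st[i,4],'c',c[i],'bb',st[i,:4])
    return mm
hs=cv2.cvtColor(T,cv2.COLOR_BGR2HSV);hS=cv2.cvtColor(S,cv2.COLOR_BGR2HSV)
blobs(cv2.inRange(hs,(10,120,90),(25,255,255)),(150,120,90,260),'top ball')
blobs(cv2.inRange(hS,(10,120,90),(25,255,255)),(260,250,250,200),'scene ball')
blobs(cv2.inRange(hs,(5,100,60),(25,255,255)),(385,220,80,60),'top band',3)
blobs(cv2.inRange(hS,(5,100,60),(25,255,255)),(240,170,80,90),'scene band',3)
# plates: not blue
for roi in((155,125,65,80),(185,218,42,56),(172,290,60,80)):
    nb=cv2.bitwise_not(cv2.inRange(hs,(95,110,40),(120,255,255)))
    m=blobs(nb,roi,'plate',200);r=cv2.minAreaRect(cv2.findNonZero(m));b=cv2.boxPoints(r)
    P=onplane('top',b,.012);print(P[:,:2].tolist(),'mid',P.mean(0),'sides',np.linalg.norm(P[0]-P[1]),np.linalg.norm(P[1]-P[2]))
m=blobs(cv2.inRange(hs,(0,0,150),(180,70,255)),(385,220,80,60),'sole',5)
nb=blobs(nb,(385,220,85,60),'carrier',100)
for mm in(m,nb):
    b=cv2.boxPoints(cv2.minAreaRect(cv2.findNonZero(mm)));P=onplane('top',b,.008);print(b.tolist(),P[:,:2].tolist(),np.linalg.norm(P[0]-P[1]),np.linalg.norm(P[1]-P[2]),P.mean(0))
A=crop(T,380,215,90,65,4);B=crop(T,160,210,90,65,4)
C=crop(S,235,170,90,90,4);D=crop(S,360,310,90,65,4)
o=np.zeros((620,720,3),np.uint8);o[:260,:360]=A;o[:260,360:]=B;o[260:,:360]=C;o[260:520,360:]=D;cv2.imwrite('pics/c1.png',cv2.resize(o,None,fx=.96,fy=.96))
E
```

```text
scene cam [0.981  0.5628 0.5892]
top cam [0.4093 0.0397 1.0325]
top ball area 166 c [177.0301 139.7711] bb [170 133  14  16]
top ball area 179 c [180.6369 170.514 ] bb [173 163  15  17]
top ball area 73 c [201.3836 229.7945] bb [197 225   9  10]
top ball area 74 c [199.3514 253.4324] bb [195 249  10  10]
top ball area 175 c [195.5429 312.5086] bb [189 305  15  16]
top ball area 182 c [195.0714 348.7637] bb [188 341  16  16]
scene ball area 273 c [476.6813 284.7216] bb [470 273  16  26]
scene ball area 307 c [454.8795 299.3062] bb [448 288  16  26]
scene ball area 154 c [409.961  331.3377] bb [406 323  10  19]
scene ball area 168 c [389.8631 342.4048] bb [384 334  13  19]
scene ball area 18 c [276.9444 339.1111] bb [275 337   5   5]
scene ball area 422 c [353.1848 384.4076] bb [344 370  19  32]
scene ball area 475 c [322.5768 411.3158] bb [313 397  20  32]
top band area 29 c [433.8621 246.7586] bb [432 240   6  13]
scene band area 58 c [274.3793 191.6724] bb [268 189  14   7]
scene band area 3 c [268.3333 204.3333] bb [268 204   2   2]
scene band area 7 c [271.2857 216.    ] bb [270 2
[... 1260 characters left out ...]
73822021484375], [397.1394348144531, 273.2057189941406]] [[0.5868377882003504, -0.11756561625748771], [0.60666316798389, -0.24131898532042653], [0.5340966745712832, -0.24944316852666878], [0.5150618056593805, -0.12704006926750885]] 0.1253313290362371 0.07301984880133958 [ 0.5607 -0.1838  0.008 ]
[[389.9698181152344, 235.5056610107422], [454.5132141113281, 223.40379333496094], [461.7471618652344, 261.98492431640625], [397.2037658691406, 274.0867919921875]] [[0.5870769960868018, -0.11676882617463738], [0.6081160059908425, -0.24185960115252256], [0.5335976401931823, -0.2507827123980398], [0.513402223371289, -0.12708389966807138]] 0.12684771153753713 0.07505070789442135 [ 0.5605 -0.1841  0.008 ]
```

View pics/c1.png

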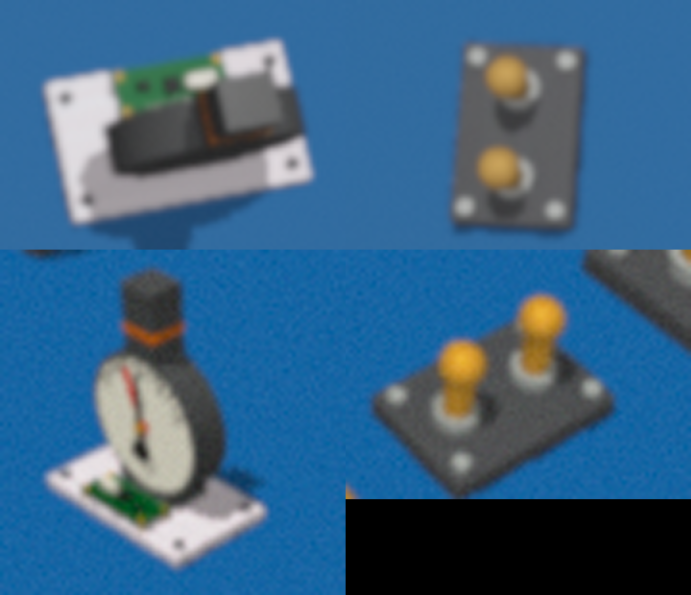

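Run:
```python
from h import *
np.set_printoptions(precision=4,suppress=True)
print('gripblock top',onplane('top',[[445,241.8]],.146), onplane('scene',[[274.4,191.7-2]],.128))
b=onplane('top',[[201.38,229.79],[199.35,253.43]],.046);print(b,b.mean(0),np.linalg.norm(b[0]-b[1]),np.degrees(np.arctan2(*(b[0]-b[1])[[1,0]])))
print(tri([389.9,340],[201.4,229.8]),tri([410,328],[199.35,253.4]))
for yaw,p in((9,(.5527,-.1853)),(-3.5,(.57,.234))):
  for y in(yaw,yaw+180,yaw-180):
    print(y,[robot.ik([*p,z],[180,0,y]) for z in(.19,.30)])
for y in(-3.5,176.5):
  for t in (-22,22):
    r=(Ro.from_euler('xyz',[180,0,y],degrees=True)); r=Ro.from_euler('z',-3.5,degrees=True)*Ro.from_euler('x',t,degrees=True)*Ro.from_euler('z',3.5,degrees=True)*r
    print(y,t,robot.ik([.57,.234-.24*np.sin(np.radians(t)),.046+.24*np.cos(np.radians(22))],r.as_euler('xyz',degrees=True)))
```

```text
gripblock top [[ 0.5508 -0.1861  0.146 ]] [[ 0.5636 -0.1649  0.128 ]]
[[0.5979 0.233  0.046 ]
 [0.5544 0.236  0.046 ]] [0.5761 0.2345 0.046 ] 0.043597203533182936 -4.018690539947393
(array([0.5982, 0.2337, 0.0431]), np.float64(0.000534440043119326)) (array([0.5546, 0.2361, 0.0452]), np.float64(0.00029968301486646307))
9 [array([-31.3799,   3.5516,  -8.8046,  77.6438,   0.    , 139.6201]), array([-31.3799,   2.9202,   1.9776,  89.0574,   0.    , 139.6201])]
189 [array([-31.3799,   3.5516,  -8.8046,  77.6438,   0.    , -40.3799]), array([-31.3799,   2.9202,   1.9776,  89.0574,   0.    , -40.3799])]
-171 [array([-31.3799,   3.5516,  -8.8046,  77.6438,   0.    , -40.3799]), array([-31.3799,   2.9202,   1.9776,  89.0574,   0.    , -40.3799])]
-3.5 [array([  10.1775,    9.2906,   -2.6708,   78.0386,    0.    , -166.3225]), array([  10.1775,    8.7789,    8.2014,   89.4225,    0.    , -166.3225])]
176.5 [array([10.1775,  9.2906, -2.6708, 78.0386,  0.    , 13.6775]), array([10.1775,  8.7789,  8.2014, 89.4225,  0.    , 13.6775])]
-183.5 [array([10.1775,  9.2906, -2.6708, 78.0386,  0.    , 13.6775]), array([10.1775,  8.7789,  8.2014, 89.4225,  0.    , 13.6775])]
-3.5 -22 [  24.9187   30.1259   28.594    99.3521  -19.2362 -149.7314]
-3.5 22 [ -7.3496   0.7163  -5.2844  85.553   21.9478 175.8491]
176.5 -22 [ 24.9187  30.1259  28.594   99.3521 -19.2362  30.2686]
176.5 22 [-7.3496  0.7163 -5.2844 85.553  21.9478 -4.1509]
```

Run:
```python
from h import *
np.set_printoptions(precision=4,suppress=True)
p=[.552,-.1857]
robot.move_pose([*p,.30],[180,0,-171])
robot.line_to([*p,.184],vel=.1)
robot.set_gripper(0.0)
o=robot.observe();print(o['time'],o['gripper_width'],o['tool_pos'],o['tcp_rot'],o['ft_force'])
robot.line_to([*p,.30],vel=.1)
robot.pause(.3)
o=robot.observe();print(o['time'],o['gripper_width'],o['tool_pos'],o['ft_force'])
robot.move_pose([.568,.2349,.31],[180,0,176])
robot.pause(1)
o=robot.observe();print(o['time'],o['gripper_width'],o['tool_pos'],o['tcp_rot'],o['ft_force'])
S=robot.grab_frame('scene');T=robot.grab_frame('top');cv2.imwrite('pics/s2.png',S);cv2.imwrite('pics/t2.png',T)
u=proj('scene',[.58,.234,.18])[0].astype(int);v=proj('top',[.575,.234,.12])[0].astype(int)
a=crop(S,u[0]-50,u[1]-60,100,150,4);b=crop(T,v[0]-55,v[1]-75,100,150,4)
cv2.imwrite('pics/c2.png',np.hstack([a,b]));print(u,v)
```

```text
4.7917 0.025117214237474785 [ 0.5521 -0.1859  0.1842] [-179.9683    0.0176 -171.009 ] [ 0.0419 -1.7136  2.042 ]
6.4 0.025166335591223856 [ 0.5519 -0.1856  0.2997] [ 0.3081 -0.2658 -4.8144]
8.95 0.025327478522970143 [0.568  0.2349 0.31  ] [-179.9994   -0.003   176.0015] [ 0.6942 -0.1235 -4.4279]
[407 269] [192 235]
```

View pics/c2.png

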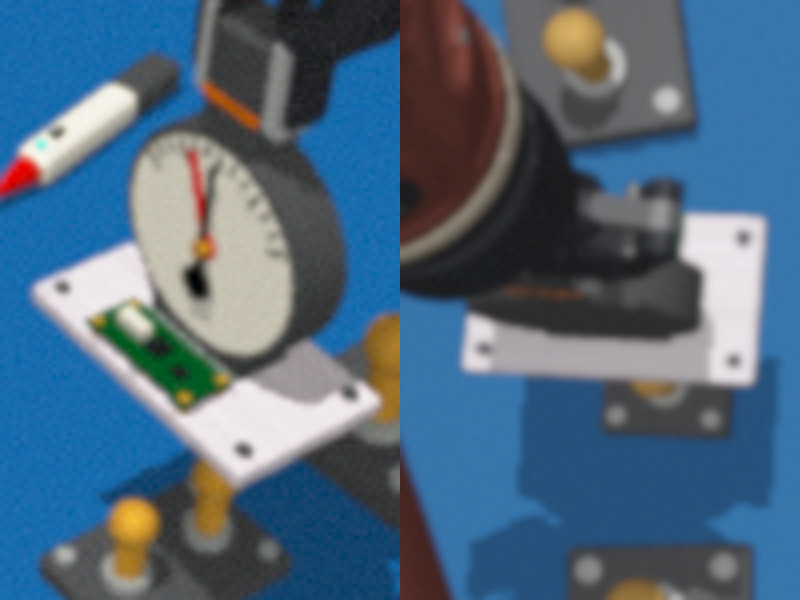

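```bash
cat >> h.py <<'E'
TOOL=np.array([0,0,.1842])  # TCP in carrier frame (x=-8mm)
def face(uv,carT,x0=.006,n='scene'):
    """intersect ray with dial plane, return carrier-frame coords; carT=(R,t)"""
    R,t=carT;o,d=ray(n,uv);o=R.T@(o-t);d=d@R
    return o+d*((x0-o[0])/d[:,0])[:,None]
def carpose(o):
    # carrier pose from tool pose (fixed grip): carrier x = -tool x etc. with yaw offset 180
    Rt=Ro.from_euler('xyz',o['tcp_rot'],degrees=True).as_matrix()
    Rc=Rt@Ro.from_euler('xyz',[180,0,180],degrees=True).as_matrix().T
    return Rc,o['tool_pos']-Rc@np.array([-.008,0,.1842])
E
python3 - <<'E'
from h import *
np.set_printoptions(precision=4,suppress=True)
c=carpose(robot.observe());print(c)
uv=np.array([[204,247],[191,152],[214,165],[196,283]])/4+[357,209]
F=face(uv,c);print(F)
d=F[1:]-F[0];print('angles',np.arctan2(-d[:,1],d[:,2]),np.linalg.norm(d,axis=1))
uv=(np.array([[365,217],[352,383],[62,370]])/4+[137,160])
P=onplane('top',uv,c[1][2]+.008);print((P-c[1])@c[0])
# hand mask
S=cv2.imread('pics/s2.png').astype(int)
def spoke(S):
    h=cv2.cvtColor(S.astype(np.uint8),cv2.COLOR_BGR2HSV)
    for nm,m in(('red',cv2.inRange(h,(0,110,80),(8,255,255))|cv2.inRange(h,(172,110,80),(180,255,255))),('blk',cv2.inRange(h,(0,0,0),(180,255,105)))):
        ys,xs=np.nonzero(m);G=face(np.c_[xs,ys],c)
        r=np.hypot(G[:,1],G[:,2]-.056);a=np.arctan2(-G[:,1],G[:,2]-.056);k=(r>.012)&(r<.034)&(abs(a)<.8)
        print(nm,np.c_[r,a][k][:60].tolist() if 0 else (k.sum(),np.median(a[k]),[(round(float(np.median(a[k&(r>lo)&(r<lo+.005)])),3)) for lo in(.012,.017,.022,.027)]))
spoke(S)
E
```

```text
(array([[ 0.9976,  0.0697,  0.    ],
       [-0.0697,  0.9976, -0.    ],
       [-0.    ,  0.    ,  1.    ]]), array([0.576 , 0.2344, 0.1258]))
[[ 0.006   0.0023  0.0547]
 [ 0.006  -0.0106  0.0892]
 [ 0.006   0.0013  0.0909]
 [ 0.006   0.001   0.0368]]
angles [0.3568 0.0282 3.07  ] [0.0368 0.0362 0.0179]
[[ 0.035  -0.0608  0.008 ]
 [-0.035  -0.0608  0.008 ]
 [-0.0357  0.0595  0.008 ]]
red (np.int64(33), np.float64(0.27533921892025487), [0.177, 0.176, 0.331, 0.309])
blk (np.int64(5), np.float64(-0.0008827221357599332), [0.025, -0.028, -0.007, nan])
  return _methods._mean(a, axis=axis, dtype=dtype,
  ret = ret.dtype.type(ret / rcount)
```

Run:
```python
from h import *
np.set_printoptions(precision=4,suppress=True)
def st(l):
    o=robot.observe();print(l,round(o['time'],2),o['tool_pos'],o['tcp_rot'],o['ft_force'],o['torque']);return o
st('pre')
robot.line_to([.568,.2349,.252],vel=.08);robot.pause(.3);st('near')
g=robot.line_to([.568,.2349,.234],vel=.01,guard=3);o=st(g);robot.pause(.5);o=st('settled')
```

```text
pre 9.05 [0.568  0.2349 0.31  ] [179.9982  -0.0008 176.0017] [-0.6371 -0.1161 -5.0564] [0.0233 0.0085 0.0049]
near 10.22 [0.5681 0.2349 0.2524] [179.9932   0.0313 176.0007] [-0.1172  0.4904 -3.9749] [-0.0102  0.0756 -0.0041]
True 11.34 [0.568  0.2349 0.2407] [179.9993   0.0029 176.0004] [ 0.4402 -0.4066  5.6507] [ 0.0324 -0.0674  0.0254]
settled 11.84 [0.568  0.2349 0.2407] [179.9986  -0.0022 176.0005] [0.8458 0.2941 6.1327] [ 0.0396 -0.0069  0.0002]
```

```bash
cat >> h.py <<'E'
PIV=np.array([.576,.2344,.0465]);YAW=-4.0
def tool_at(th,lift):
    Rc=Ro.from_euler('ZX',[np.radians(YAW),-th])
    p=PIV+Rc.apply([-.008,0,.1942+lift])
    r=(Rc*Ro.from_euler('xyz',[180,0,180],degrees=True)).as_euler('xyz',degrees=True)
    return p,r
def rock(a,b,lift,step=.025,vel=.02):
    for th in np.linspace(a,b,int(abs(b-a)/step)+2)[1:]:
        p,r=tool_at(th,lift);robot.line_to(p,vel=vel,rotation=r);robot.pause(.1)
        N=np.mean([(robot.pause(.02),robot.observe()['ft_force'])[1] for _ in range(5)],0)+[0,0,4.6]
        n=np.linalg.norm(N);print('th %.3f N'%th,N.round(1),'lift %.4f'%lift,'t %.1f'%robot.observe()['time'])
        if n>35:raise SystemExit('force')
        lift+=.0003 if n>13 else -.0003 if n<4 else 0
    return lift
def shot(tag):
    o=robot.observe();S=robot.grab_frame('scene');cv2.imwrite(f'pics/{tag}.png',S)
    R,t=carpose(o);u=proj('scene',t+R@[.006,0,.056])[0].astype(int)
    cv2.imwrite(f'pics/{tag}c.png',crop(S,u[0]-40,u[1]-40,80,80,7));print('crop origin',u-40,'sole',t)
E
python3 - <<'E'
from h import *
l=rock(0,.31,0.);print('lift',l);robot.pause(1.2);shot('s3');print(robot.observe()['ft_force'],robot.observe()['gripper_width'])
E
```

```text
th 0.024 N [ 0.4 -1.3  6.5] lift 0.0000 t 12.4
th 0.048 N [-0.1 -2.6  6.6] lift 0.0000 t 13.0
th 0.072 N [ 0.1 -3.8  7. ] lift 0.0000 t 13.6
th 0.095 N [ 0.2 -2.2  6.3] lift 0.0000 t 14.1
th 0.119 N [-0.  -2.8  6.5] lift 0.0000 t 14.7
th 0.143 N [-0.4 -1.8  5.5] lift 0.0000 t 15.3
th 0.167 N [-0.2 -1.9  4.9] lift 0.0000 t 15.8
th 0.191 N [ 0.1 -1.2  4.3] lift 0.0000 t 16.4
th 0.215 N [-0.6 -1.6  3.6] lift 0.0000 t 17.0
th 0.238 N [-1.2 -1.3  5.9] lift -0.0003 t 17.5
th 0.262 N [-0.5 -1.7  7.1] lift -0.0003 t 18.1
th 0.286 N [-0.4 -1.6  7.4] lift -0.0003 t 18.7
th 0.310 N [-0.3 -1.1  7.3] lift -0.0003 t 19.2
lift -0.0003
crop origin [370 273] sole [0.57620322 0.23735289 0.05573939]
[-0.31263294 -0.16725535  3.41839593] 0.025300872797087388
```

View pics/s3c.png

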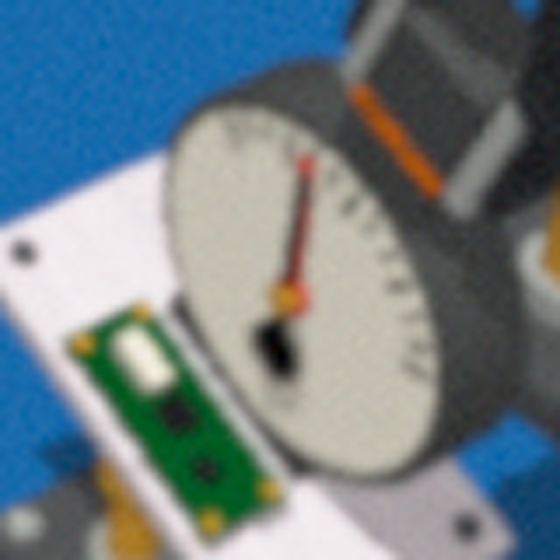

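```bash
cat > an.py <<'E'
from h import *
np.set_printoptions(precision=2,suppress=True,linewidth=160)
def rect(img,c,x0,ang0,W=.016):
    """strip along direction ang0 from dial centre: rows r=8..38mm, cols lateral (+ = anticlockwise) """
    r=np.arange(.008,.040,.001);s=np.arange(-W,W+1e-9,.0005)
    A,B=np.meshgrid(r,s,indexing='ij')
    y=-(A*np.sin(ang0)+B*np.cos(ang0));z=.056+A*np.cos(ang0)-B*np.sin(ang0)
    P=np.stack([np.full_like(y,x0),y,z],-1).reshape(-1,3)@c[0].T+c[1]
    uv=proj('scene',P).astype(np.float32).reshape(*A.shape,2)
    return r,s,cv2.remap(img.astype(np.float32),uv[...,0],uv[...,1],cv2.INTER_LINEAR)
def fit(img,c,x0,ang0,kind,W=.008):
    r,s,g=rect(img,c,x0,ang0,W);b,gr,rd=g[...,0],g[...,1],g[...,2]
    w=np.clip(rd-gr-40,0,None) if kind=='red' else np.clip(110-rd,0,None)
    L=(w*s).sum(1)/np.maximum(w.sum(1),1e-6);k=(w.sum(1)>60)&(r>.012)&(r<.034)
    if k.sum()<6: print(kind,'few',k.sum());return
    m,q=np.polyfit(r[k],L[k],1);print(kind,'rows',k.sum(),'angle %.3f'%(ang0+np.arctan(m)),'offset@0 mm %.2f'%(q*1e3),'tip-from-centre %.3f'%(ang0+(m*.034+q)/.034), (L[k]*1e3)[::3])
E
cat > now.py <<'E'
from an import *
import sys
o=robot.observe();c=carpose(o);F=np.mean([robot.grab_frame('scene').astype(float) for _ in range(10)],0)
np.save('pics/avg.npy',F)
th=float(sys.argv[1]);fit(F,c,.006,th,'red');fit(F,c,.006,th,'blk')
r,s,g=rect(F,c,.006,th,.007);cv2.imwrite('pics/rect_%s.png'%sys.argv[2],cv2.resize(np.clip(g[::-1,::-1],0,255).astype(np.uint8),None,fx=14,fy=14*1,interpolation=cv2.INTER_CUBIC))
print(robot.observe()['time'],robot.observe()['ft_force'])
E
python3 now.py .31 a
python3 - <<'E'
from an import *
S=cv2.imread('pics/s2.png');R=Ro.from_euler('z',-4,degrees=True).as_matrix();c=(R,np.array([.576,.2344,.1258]))
fit(S,c,.006,.33,'red',.006);fit(S,c,.006,.0,'blk',.005)
E
```

```text
red few 0
blk few 0
20.9833 [ 0.25 -0.88  2.96]
red rows 22 angle 0.370 offset@0 mm -2.16 tip-from-centre 0.307 [-1.04 -1.62 -1.73 -1.25 -1.34 -1.44 -0.66 -0.61]
blk few 0
```

View pics/rect_a.png

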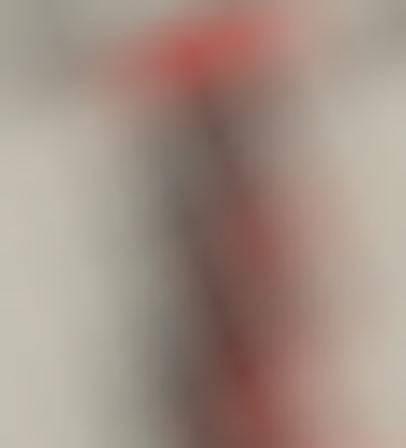

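Run:
```python
from an import *
F=np.load('pics/avg.npy');np.set_printoptions(linewidth=200)
print('redness R-G rows, cols 403..424');x0=405
for y in range(292,320):
    print(y,(F[y,x0:x0+18,2]-F[y,x0:x0+18,1]).astype(int),'|',F[y,x0:x0+18,1].astype(int))
c=carpose(robot.observe());
for a in(.25,.31,.37):
    print(a,[proj('scene',c[0]@[x,-.036*np.sin(a)*f,.056+.036*np.cos(a)*f]+c[1])[0].round(1) for x,f in((.005,0),(.005,1),(.007,0),(.007,1))])
cv2.imwrite('pics/avgz.png',cv2.resize(np.clip(F[285:330,390:435],0,255).astype(np.uint8),None,fx=13,fy=13,interpolation=cv2.INTER_CUBIC))
```

```text
redness R-G rows, cols 403..424
292 [ 3  3  3  2  2  3  2  2  3  1  0 -1 -1 -1 -2 -1 -1  7] | [166 166 165 163 170 164 151 158 153 130 100  82  71  64  60  58  58  57]
293 [ 5  3  4  4  4  2  3  4  3  3  1  0  0  0  0  0 -2  0] | [177 182 180 178 175 161 150 163 170 153 127 103  80  65  58  57  58  57]
294 [ 3  4  4  3  3  4  5 12 13 10  5  2  0  0 -1 -2 -2 -2] | [185 190 190 189 181 161 145 153 156 147 142 141 119  86  65  59  59  58]
295 [ 4  4  3  4  4  4 11 33 51 41 18  6  2  1  0  0  0 -2] | [189 191 191 189 184 165 142 133 121 122 150 169 157 119  85  63  58  58]
296 [ 4  4  3  3  3  3 12 44 82 71 34 11  3  2  1  0 -1 -1] | [190 191 192 191 186 173 153 122  91 107 150 172 166 146 115  80  60  58]
297 [ 3  4  4  4  4  5 10 32 65 59 31 11  4  2  2  1  0 -1] | [191 191 191 191 190 183 167 128  87 110 152 164 155 156 144 108  73  58]
298 [ 4  4  4  4  4  5 10 20 36 35 22  9  3  3  3  3  0 -1] | [190 190 191 191 191 187 169 126  87 114 154 160 149 160 164 138  98  68]
299 [ 5  3  4  4  4  4  6 12 21 23 16  8  2  3  2  3  1  0] | [191 191 191 192 191 186 166 121  88 121 160 164 159 1
[... 2333 characters left out ...]
17 [ 3  4  5 12 25 40 54 67 56 28 10  4  4  4  3  3  4  3] | [191 188 177 153 123 105 101 102 125 162 185 190 191 191 191 191 189 191]
318 [ 3  3  3  6 14 25 32 35 25 13  5  2  3  4  3  4  3  3] | [184 171 148 116  87  80 103 127 157 178 190 191 192 191 191 190 191 191]
319 [ 2  3  1  3  5  7  9 11  8  4  3  4  3  3  4  3  3  5] | [168 133  96  60  41  68 115 149 172 187 191 191 191 191 190 191 190 190]
0.25 [array([410.8, 313.5]), array([414.8, 296.7]), array([409.8, 314. ]), array([413.7, 297.2])]
0.31 [array([410.8, 313.5]), array([413.8, 295.8]), array([409.8, 314. ]), array([412.8, 296.3])]
0.37 [array([410.8, 313.5]), array([412.8, 295. ]), array([409.8, 314. ]), array([411.8, 295.5])]
```

View pics/avgz.png

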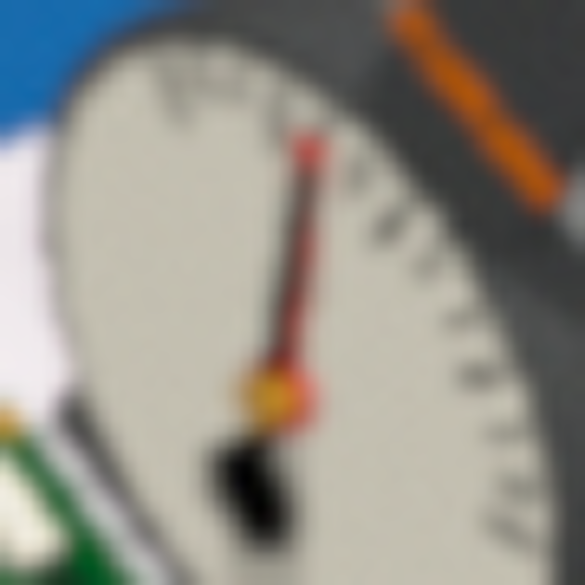

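Run:
```python
from h import *
l=rock(.31,.338,-.0003);robot.pause(1.5);shot('s4')
for _ in range(4):
    robot.pause(.2);o=robot.observe();print(o['time'],(o['ft_force']+[0,0,4.6]).round(1),o['tcp_rot'],o['gripper_width'],abs(o['qvel']).max())
F=np.mean([robot.grab_frame('scene').astype(float) for _ in range(10)],0)
cv2.imwrite('pics/avgz2.png',cv2.resize(np.clip(F[285:330,390:435],0,255).astype(np.uint8),None,fx=13,fy=13,interpolation=cv2.INTER_CUBIC))
R=F[...,2];G=F[...,1]
def cross(row,lv,rev):
    x=np.arange(403,422);v=row[x]
    i=int(np.argmin(v))
    while v[i]<lv:i+=-1 if not rev else 1
    j=i+1 if not rev else i-1
    return x[i]+(x[j]-x[i])*(v[i]-lv)/(v[i]-v[j])
for y in range(298,311,2):
    w=np.clip(165-R[y,405:418],0,None)**2
    print(y,'L %.2f R %.2f blk %.2f'%(cross(G[y],150,0),cross(G[y],150,1),(w*np.arange(405,418)).sum()/w.sum()))
```

```text
th 0.324 N [-0.2 -1.8  8.3] lift -0.0003 t 21.4
th 0.338 N [ 0.2 -1.5  7.6] lift -0.0003 t 21.9
crop origin [371 274] sole [0.57624446 0.23759738 0.05563932]
23.6667 [-0.1 -0.8  7.2] [-1.60633055e+02 -4.78873761e-04  1.76000191e+02] 0.02519267522844905 0.05969088867866159
23.8667 [ 0.2 -0.6  7.3] [-1.60633988e+02 -1.92363368e-03  1.75997628e+02] 0.025143859501641164 0.09881301683563341
24.0667 [-0.  -1.4  7.8] [-1.60634098e+02  4.73847990e-04  1.76000886e+02] 0.025246469331750353 0.100891091084895
24.2667 [-0.6 -0.8  7.5] [-1.60631171e+02 -3.15363379e-03  1.76003598e+02] 0.02527099544242693 0.08722930107823175
298 L 412.56 R 416.25 blk 413.84
300 L 412.25 R 415.87 blk 413.64
302 L 411.91 R 415.41 blk 413.22
304 L 411.68 R 415.19 blk 413.04
306 L 411.27 R 414.97 blk 412.74
308 L 410.93 R 414.76 blk 412.36
310 L 410.67 R 414.35 blk 412.02
```

View pics/avgz2.png

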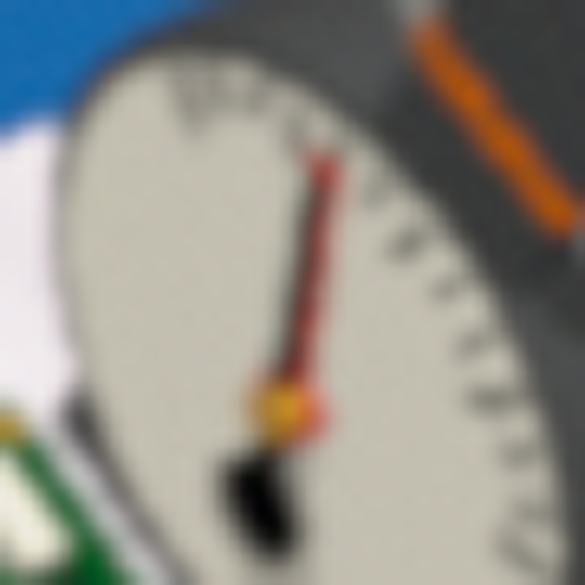

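```bash
python3 -c "
from h import *
robot.job_done();print(robot.observe()['time'])"
```

```text
the job is handed in; nothing more can be done
the job is handed in; nothing more can be done
```

The carrier is gripped and resting on the studs of the smallest stand, with the black pointer on the red hand. I handed the job in at about 25 s of the 48 s allowed; no verdict is reported.

**What I did:** I picked the carrier up by its grip block and lowered it level onto the studs until about 10 N of contact. Then I rocked it in small steps about the line of the ball centres to 0.338 rad (19.4°).

**Last checks:**

| Check | Result |
|---|---|
| Contact with the studs | about 7.5 N, steady (0.3 to 30 N allowed) |
| Grip | held at 25 mm, carrier did not slip |
| Sole height | 55.6 mm (45 to 68 mm allowed) |
| Sole middle from the studs' middle | about 3 mm (20 mm allowed) |
| Yaw against the stud line | dial turned to −4°, the measured stud-line angle (about 11° allowed) |
| Pointer | at rest, parallel to the red hand over its whole length, with only a constant sideways offset from the viewing angle |

The sole figures are worked out from the arm's pose, not measured again in a picture.

**Checks that failed or disagreed:**
- **Set angle:** estimates of the red hand ran from 0.31 to 0.38 rad. I first stopped at 0.31, saw the red hand about 0.02 to 0.05 rad further on, and corrected to 0.338.
- **Automatic line fit:** it failed on the close view of the dial because of its thresholds. The final judgement is from edge slopes in ten averaged frames.
- **Uneven studs:** I did not check which ball carries the load. The sole was not pitched to match the 2 mm difference, so most of the load may be on the higher one.

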